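# Step the panel under the pointer, then uncouple the pointer arm and hold it up

### The job

On the panel stand, slide the white-topped panel by its upright grip post until the pointer tip is over the middle of the ring mark and let it rest there for a second, then slide it until the tip is over the middle of the cross mark and leave it there. Then pull the latch tab of the pointer arm sideways against its spring, lift the arm's coupler off its ball and hold it raised, at least 6 cm above its seat, so that the panel can be taken out: the program finishes while the gripper is still holding the arm up, still and propped on nothing else. Leave the jars, tin, bowl, brush and knife where they are.

Things in the scene. Friction and masses are not known exactly. Their poses are not given: they have to be found in the camera images.
- stand: Fixed panel stand on an aluminium base plate 250 x 480 x 12 mm; plate spans x -150..100, y -240..240 mm in its frame. Origin at table height; its x axis points away from the robot side, y along the pointer arm towards its hinge, z up. Its wooden panel with a white face, top 50 mm above the table, runs on two crossed slides.
- saddle (a joint): Position of the panel along stand x, m: -0.04 to 0.04. About 1.2 N of friction; it stays where it is left.
- panel (a joint): Position of the panel along stand y, m: -0.05 to 0.05. About 1.2 N of friction; it stays where it is left. The panel cannot turn.
- grip_post (a point): Top centre of the upright aluminium grip post on the panel: a cylinder 22 mm in diameter standing 43 mm above the panel (its top 93 mm above the table). Moves with the panel; free of other things around it.
- ring_mark (a point): Centre of the ring mark on the panel's top: a flat black ring of 21 mm mean diameter. Moves with the panel.
- cross_mark (a point): Centre of the cross mark on the panel's top: a flat black plus sign 26 mm across. Moves with the panel. (A third mark, a 20 mm square outline, is not used.)
- pointer_tip (a point): Tip of the downward steel needle carried by the pointer arm, 4 mm above the panel while the arm is coupled; it goes up with the arm. The needle stands 80 mm in front (stand -x) of the arm's bar on an 8 mm rod at 98 mm height.
- pointer_home (a point): Where the pointer tip stands while the arm is coupled; fixed to the stand. The marks are brought under this point.
- pointer_arm: The pointer arm: dark steel bar 24 mm wide, 16 mm high, along stand y at 98 mm height, about 0.5 kg; swings up about the level hinge at its +y end and falls if let go. Origin on the hinge axis; at rest its axes are the stand's. Its free (-y) end carries the coupler, a 52 x 60 mm housing over the ball, top 108 mm above the table. The latch locks it down until pulled.
- hinge (a point): Point on the arm's hinge axis, 98 mm above the table, 390 mm from the ball along stand y. The axis is parallel to stand x.
- socket (a point): Centre of the coupler's ball socket, on the arm: coincides with ball while coupled, rises with the arm.
- ball (a point): Centre of the fixed steel ball (36 mm diameter), 80 mm above the table; its axes are the stand's.
- tab_top (a point): Top centre of the latch tab: an upright bright steel plate 10 mm thick (along stand x), 30 mm wide (along stand y), its top 158 mm above the table and 50 mm above the coupler's top, 45 mm in front (stand -x) of the arm's centreline. Pinch it across its thickness from above; the arm can be lifted by it. Rides on the arm and tilts with it.
- latch (a joint): Pull of the latch tab, m: 0 locked (spring home), up to 0.016 fully pulled, towards stand -x (away from the bar, to the robot side). The spring starts at 4 N and reaches about 10 N. The arm is free from about 0.009 on; the spring takes the latch back when let go.
- jar_small: Bystander: small closed glass jar, 44 mm diameter, 55 mm high, on the base plate in front of the coupler. Origin at its underside's centre.
- tin: Bystander: small tin, 44 mm diameter, 60 mm high, on the base plate in front of the hinge. Origin at its underside's centre.
- jar_tall: Bystander: closed glass jar, 70 mm diameter, 110 mm high, on the table beyond the stand. Origin at its underside's centre.
- jar_mid: Bystander: closed glass jar, 60 mm diameter, 80 mm high, on the table beyond the coupler. Origin at its underside's centre.
- bowl: Bystander: ceramic bowl, 90 mm diameter, 45 mm high, on the table beyond the stand. Origin at its underside's centre.
- paint_brush: Bystander: paint brush, 200 mm long, lying on the table to the left of the stand. Origin on the table under its middle.
- palette_knife: Bystander: palette knife, 220 mm long, lying on the table to the right of the stand. Origin on the table under its middle.

How it is judged:
By the outcome, as a careful person would: the job done as asked, in the order asked, and still so for the second after the job is handed in, while the arm keeps its last pose, push and grip.
It also fails if it takes over 54 s, if anything falls off the work surface, if the arm or the gripper's body presses on something with over 40 N, if the wrist force passes 120 N, or if a joint passes its speed limit or range.

### The arm

A 7-joint arm with a two-finger parallel gripper is mounted at the origin on the work surface. World frame = base frame: x ahead of the robot, y to its left, z up, the work surface at z = 0. Lengths are in m, angles in rad, forces in N, time in s.
With the tool pointing down it reaches from about 0.35 to 0.9 m from the base axis. Payload 8.1 kg.
Tool frame: the origin (TCP) lies on the centre line of the jaws, within the pads' length; the fingertips stand 19 mm ahead of it and the grasp point (between the pads) is the TCP; z points along the fingers, y is the direction in which the jaws open and shut (so a half turn about z gives the same grasp; the last joint's range is limited). The gripper opens to 92 mm and grips with 3 to 60 N. Pads are 19 mm wide; open, the fingers measure 130 mm over their backs; the gripper's body (75 mm by 190 mm) begins 47 mm behind the grasp point.
Start: joints at [-1.39, 0.434, 0.025, 1.573, -0.012, 1.134, -0.075], TCP at [0.175, 0.6, 0.246] pointing down, gripper open.
Joint ranges: [-2.62, 2.62], [-0.44, 2.09], [-1.27, 1.32], [0.08, 2.57], [-1.32, 4.46], [0.12, 2], [-2.74, 2.74]. Speed limits (rad/s): [2.22, 2.22, 3.01, 3.01, 3.14, 3.14, 3.14].

### API

Orientations are given as a rotation vector (axis times angle).
In Python, from cell import monitor, imaging, workorder, outline_of gives the robot as it stands.
- The arm moves only by the tool move_arm, never from a script. Its argument "series" is a list of rows, each a list of 6 numbers: the shift along the world's x, y, z in cm, then the turn, a rotation vector about the world's x, y, z in degrees. A call has 1 to 8 rows; each row shifts and turns the commanded pose from where the row before left it; what a row does not reach is not made up. A row lasts 1/10 s, in which the tool goes at most 50 mm and 8.59 degrees, less where a joint would pass 70% of its speed; a pose out of reach is approached as far as the arm can. A call with a gripper value outside its range is refused whole. "grip" is the opening, from 0 (shut) to 1 (fully open), set as the call begins (left out, the last holds). The fingers move at their own pace and stop on an object; "force" is the grip in N (left out, the last holds). Time passes only in rows, so rows that do not move let the fingers close. It gives the time, the measured TCP pose, the force and the opening at its end, in the units of the state.
- monitor.observe(): the state, without advancing time (a new reading comes with each control period).
- imaging.get_image(name): name is "side" or "top" or "wrist"; returns a dict with "color" (384x512x3 uint8, red, green, blue), "fx", "fy", "cx", "cy" (pixels), "rvec" (rotation vector, rad) and "tvec" (3), from world to camera coordinates, as OpenCV has them; the wrist camera has in their place "mount" (4x4, takes a point from camera to tool coordinates, whose origin is the TCP and whose axes are the flange's). Camera axes: x right, y down, z forward; pixel columns grow to the right and rows downward; lengths in m; the calibration is good to about 2 mm. The wrist camera is an equidistant fisheye: a pixel r from the principal point sees the ray r / f radians off the axis. A picture is of the moment at which its call begins: read the wrist's pose just before it. There is no depth.
- workorder.sign_off(): hands the job in, once; it reports no verdict.
Trained networks look in the newest picture that a camera, given by its name, has taken for a name from the list of things; names that differ only in an ending like _2 or _b are one class to them, and where a whole thing is asked for, a point or a joint stands for the part that bears it (a point fixed in the world has none). Each returns a list of dicts, best first, with "p" (0 to 1); they miss things now and then, are a little off and sometimes report something else, mostly with a low value. They report only what shows in the picture. A call takes as long as a camera call.
- outline_of(camera, thing): "mask" (384x512 bool, what is visible of it) and "rect" ([left, top, width, height] in pixels, round what is visible of it).
The state is a dict: "clock": time; "joints": joint angles; "dq": joint speeds; "joint_efforts": joint torques, N m; "position": TCP position; "ee_rot": TCP orientation; "force": force on the tool from outside, world axes, zero at the start; "ft_torque": the same for the moment, N m; "width": opening from 0.0 (shut) to 1.0 (fully open).
Only numpy, scipy, OpenCV 4.12 (cv2) and the standard library are available. Lean on these libraries where they do the work, as an engineer would, in place of code of your own. Each camera call takes 0.05 s, during which the arm holds its last target. There are 200 camera calls.

## Working session

There is one attempt and no reset: what is moved stays moved. The work goes in short steps, Python scripts to look and compute and a tool call to move; the robot and the scene stay as the last step left them, time stands still between calls to the robot, and variables do not carry over. Pictures are saved under pics/ and viewed, about 8 in all and at most 12, crops included, and the job is handed in when it is done.

Besides the shell and the picture viewer there is one more tool, called after ">>>" in YAML: its name, and indented under it one key for each argument. move_arm: Moves the arm, as the interface text tells. Its arguments: {"type":"object","properties":{"series":{"type":"array"},"grip":{"type":"number"},"force":{"type":"number"}},"required":["series"]}

```bash
mkdir -p pics; ls; python3 - <<'E'
from cell import monitor, imaging
import cv2
s=monitor.observe(); print(s)
for n in("side","top"):
    d=imaging.get_image(n); cv2.imwrite(f"pics/{n}0.png",d["color"][:,:,::-1]); print(n,d["fx"],d["fy"],d["cx"],d["cy"],d["rvec"],d["tvec"])
E
```

```text
pics
{'clock': 0.0, 'joints': array([-1.38959881,  0.43520325,  0.02501141,  1.57409556, -0.01157352,
        1.13400613, -0.07510504]), 'dq': array([ 0.00028922,  0.00024498,  0.00055746, -0.00165023, -0.00079228,
       -0.00025723,  0.00027549]), 'joint_efforts': array([ 3.14320380e-05, -6.67850089e+01,  9.85361561e-01, -3.14475453e+01,
       -6.04773313e-02,  4.26092441e-02,  1.62967826e-04]), 'position': array([0.17494889, 0.5995123 , 0.24495826]), 'ee_rot': array([-4.44440911e-01, -3.10995465e+00,  2.46214393e-03]), 'force': array([-0.65090484, -0.73281926,  0.24179234]), 'ft_torque': array([ 0.02903425,  0.029049  , -0.06562553]), 'width': 0.9948576314431343}
side 411.4699519145863 411.4699519145863 253.60816158813773 192.45597575042615 [ 2.05401016 -0.48902184  0.28271989] [-0.52320712  0.27306209  0.750809  ]
top 400.60483384361623 400.60483384361623 260.8335930374275 192.0789488853184 [ 2.20142817 -2.15053059  0.07465708] [0.03797681 0.63895797 1.28484576]
```

View pics/side0.png

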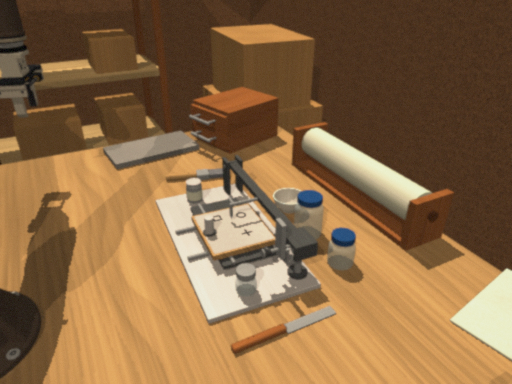

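View pics/top0.png

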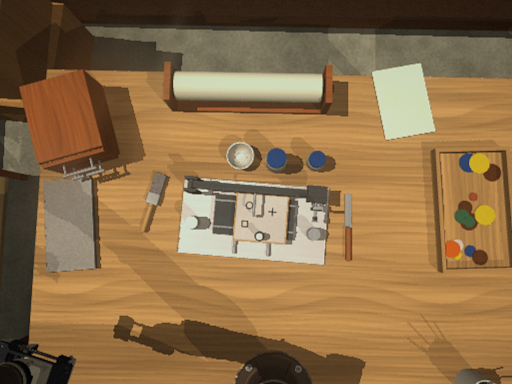

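The side view shows the stand, with its marks on the panel and the coupler at lower right around (300,245). In the top view (x up, y left) the plate corners are near (186,180), (330,190), (326,263) and (179,253), the post is at (259,237), and the ring and cross are at about (250,205) and (272,212).

```bash
cat > h.py <<'E'
import numpy as np, cv2
from scipy.spatial.transform import Rotation as R
from cell import monitor, imaging, outline_of
def K(d): return np.array([[d["fx"],0,d["cx"]],[0,d["fy"],d["cy"]],[0,0,1]])
def ray(d,uv,pose=None):
    uv=np.asarray(uv,float)
    if "mount" in d:
        x=(uv[0]-d["cx"])/d["fx"]; y=(uv[1]-d["cy"])/d["fy"]; r=np.hypot(x,y)
        v=np.array([x*np.sin(r)/r,y*np.sin(r)/r,np.cos(r)])
        M=np.array(d["mount"]); Rt=R.from_rotvec(pose["ee_rot"]).as_matrix()
        return Rt@M[:3,3]+pose["position"], Rt@M[:3,:3]@v
    Rm=R.from_rotvec(d["rvec"]).as_matrix()
    return -Rm.T@d["tvec"], Rm.T@np.array([(uv[0]-d["cx"])/d["fx"],(uv[1]-d["cy"])/d["fy"],1])
def atz(d,uv,z,pose=None):
    o,v=ray(d,uv,pose); return o+v*(z-o[2])/v[2]
def proj(d,p,pose=None):
    if "mount" in d:
        M=np.array(d["mount"]); Rt=R.from_rotvec(pose["ee_rot"]).as_matrix()
        c=M[:3,:3].T@(Rt.T@(np.asarray(p)-pose["position"])-M[:3,3]); a=np.arctan2(np.hypot(c[0],c[1]),c[2])
        return np.array([d["cx"],d["cy"]])+d["fx"]*a*c[:2]/np.hypot(c[0],c[1])
    return cv2.projectPoints(np.array([p],float),np.array(d["rvec"]),np.array(d["tvec"]),K(d),None)[0].ravel()
def crop(img,x,y,w,h,s,name):
    cv2.imwrite(name,cv2.resize(img[y:y+h,x:x+w,::-1],None,fx=s,fy=s,interpolation=cv2.INTER_CUBIC))
E
python3 - <<'E'
from h import *
d=imaging.get_image("top")
for n,z in [("stand",.012),("grip_post",.093),("ring_mark",.05),("cross_mark",.05),("pointer_tip",.07),("pointer_arm",.098),("tab_top",.158),("socket",.108),("jar_small",.03),("tin",.03)]:
    for o in outline_of("top",n)[:1]:
        m=o["mask"]; ys,xs=np.nonzero(m); print(n,round(o["p"],2),o["rect"],m.sum(),(xs.mean().round(1),ys.mean().round(1)),atz(d,(xs.mean(),ys.mean()),z).round(4))
for uv in [(186,180),(330,190),(326,263),(179,253)]: print(uv,atz(d,uv,.012).round(4))
crop(d["color"],175,170,160,100,5,"pics/topc.png")
E
```

```text
stand 0.59 [178.7, 178.4, 146.9, 88.2] 10832 (np.float64(253.6), np.float64(220.4)) [0.5452 0.0745 0.012 ]
grip_post 0.73 [232.0, 192.7, 58.6, 52.7] 2489 (np.float64(260.3), np.float64(218.7)) [0.5501 0.0518 0.093 ]
ring_mark 0.63 [233.1, 193.0, 56.2, 51.8] 2536 (np.float64(260.3), np.float64(218.5)) [0.5513 0.0525 0.05  ]
cross_mark 0.87 [234.5, 189.7, 54.5, 59.1] 2548 (np.float64(260.3), np.float64(218.5)) [0.5513 0.0522 0.05  ]
pointer_tip 0.9 [187.9, 177.0, 140.0, 44.7] 1521 (np.float64(269.5), np.float64(192.5)) [0.6336 0.0249 0.07  ]
pointer_arm 0.69 [185.8, 182.2, 140.1, 42.3] 1492 (np.float64(269.9), np.float64(192.7)) [0.6307 0.024  0.098 ]
socket 0.9 [187.2, 178.8, 139.3, 43.0] 1457 (np.float64(267.0), np.float64(191.6)) [0.6334 0.033  0.108 ]
jar_small 0.68 [306.4, 226.1, 16.0, 17.0] 165 (np.float64(313.1), np.float64(234.1)) [ 0.5055 -0.119   0.03  ]
tin 0.77 [184.4, 214.1, 15.1, 16.6] 184 (np.float64(191.4), np.float64(222.4)) [0.5336 0.2758 0.03  ]
(186, 180) [0.6734 0.3023 0.012 ]
(330, 190) [ 0.6511 -0.175   0.012 ]
(326, 263) [ 0.4124 -0.1644  0.012 ]
(179, 253) [0.4329 0.316  0.012 ]
```

View pics/topc.png

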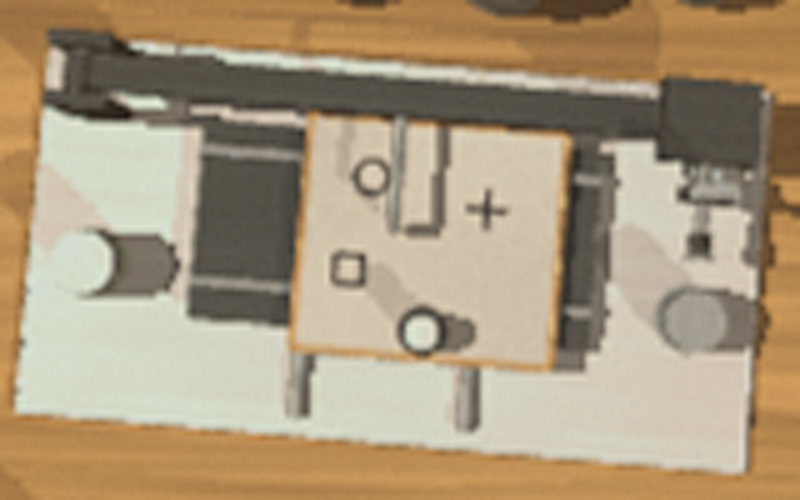

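```bash
python3 - <<'E'
from h import *
d=imaging.get_image("top")
c=lambda u,v:(175+(u+.5)/5-.5,170+(v+.5)/5-.5)
for n,u,v,z in [("ring",372,177,.05),("cross",487,210,.05),("post",421,330,.093),("rodend",397,230,.098),("tabc",715,180,.158),("barL",100,72,.106),("barR",650,117,.106),("A",48,35,.012),("B",772,92,.012),("C",745,472,.012),("D",15,412,.012),("coupler",716,117,.108)]: print(n,atz(d,c(u,v),z).round(4))
d=imaging.get_image("wrist"); print(d["mount"],d["fx"],d["cx"],d["cy"])
E
```

```text
ring [0.5936 0.0895 0.05  ]
cross [0.5742 0.0155 0.05  ]
post [0.4982 0.0552 0.093 ]
rodend [0.5591 0.0714 0.098 ]
tabc [ 0.5916 -0.1157  0.158 ]
barL [0.6518 0.2565 0.106 ]
barR [ 0.6318 -0.0822  0.106 ]
A [0.6846 0.3087 0.012 ]
B [ 0.6576 -0.1716  0.012 ]
C [ 0.409  -0.1567  0.012 ]
D [0.4361 0.3207 0.012 ]
coupler [ 0.6326 -0.1223  0.108 ]
[[-2.64703542e-04 -9.66904924e-01 -2.55136820e-01  6.87886871e-02]
 [ 9.99999937e-01 -3.16766485e-04  1.62969611e-04  1.80912249e-03]
 [-2.38394913e-04 -2.55136761e-01  9.66904947e-01 -1.39777435e-01]
 [ 0.00000000e+00  0.00000000e+00  0.00000000e+00  1.00000000e+00]] 297.3186396354542 259.7502897416146 188.1093343721774
```

>>> move_arm:
  series:
    - [2,-4,0,0,0,-6]
    - [2,-4,0,0,0,-6]
    - [2.4,-4,0,0,0,-6]
    - [2.4,-4,0,0,0,-6]
    - [2.4,-4,0,0,0,-6]
    - [2.4,-4,0,0,0,-6]
    - [2.4,-4,0,0,0,-6]
    - [2.4,-4,0,0,0,-6]

```text
clock: 1.55
position: [0.3598, 0.2784, 0.2461]
ee_rot: [-1.676, -2.657, -0.002]
force: [1.3, 0.6, -0.1]
width: 1.002
```

>>> move_arm:
  series:
    - [2.8,-4.0,0,0,0,-6]
    - [2.8,-4.0,0,0,0,-6]
    - [2.8,-4.0,-1,0,0,-6]
    - [2.8,-4.0,-1,0,0,-6]
    - [1.4,-3.2,-1,0,0,-4.75]
    - [1.2,-3.1,-1,0,0,0]
    - [0,0,0,0,0,0]

```text
clock: 2.25
position: [0.4977, 0.052, 0.2051]
ee_rot: [2.285, 2.153, -0.003]
force: [0.4, 0.4, 0.4]
width: 0.999
```

```bash
python3 - <<'E'
from h import *
s=monitor.observe(); d=imaging.get_image("wrist"); print(s["position"],s["ee_rot"],s["joints"].round(2),R.from_rotvec(s["ee_rot"]).as_matrix()[:,1])
np.savez("w1.npz",position=s["position"],ee_rot=s["ee_rot"])
cv2.imwrite("pics/w1full.png",d["color"][:,:,::-1])
for n,p in [("ring",(.5936,.0895,.05)),("cross",(.5742,.0155,.05)),("post",(.4982,.0552,.093)),("rod",(.5591,.0714,.098))]: print(n,proj(d,p,s).round(1))
crop(d["color"],0,0,512,384,1.5,"pics/w1.png")
E
```

```text
[0.49771629 0.05200408 0.20505561] [ 2.28513586  2.15339651 -0.00292543] [-0.65  0.29  0.55  1.96 -0.19  0.94 -0.07] [ 9.98239642e-01 -5.93094809e-02 -4.59579819e-05]
ring [351.1 139.9]
cross [333.1 209.8]
post [260.1 188.5]
rod [329.6 167.8]
```

View pics/w1.png

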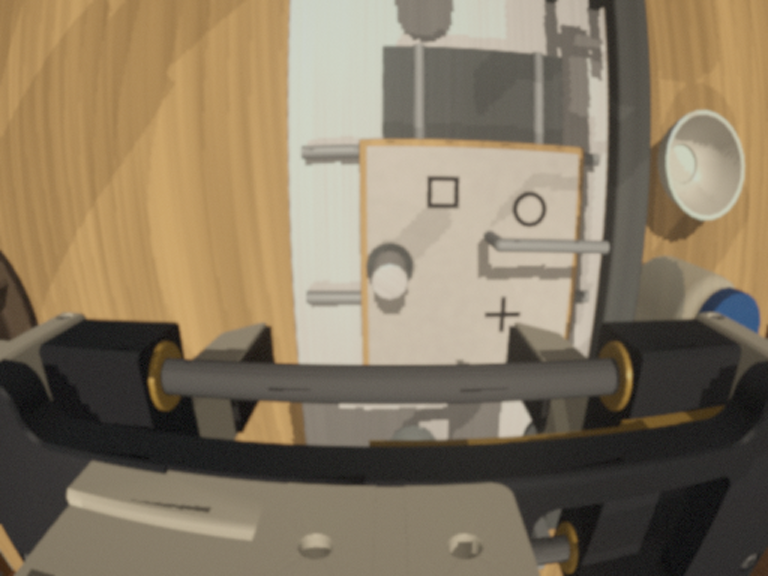

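The wrist view shows the ring at (530,209), cross at (502,315), post at (389,283) and rod/needle end near (492,240) in 1.5x pixels. These agree with the top-view estimates to about 2 mm. I'll zoom on the needle next.

```bash
python3 - <<'E'
from h import *
s=dict(np.load("w1.npz")); d=imaging.get_image("wrist")
for z in (.098,.054): print(proj(d,(.561,.072,z),s).round(1))
print("ring",atz(d,(530/1.5,209/1.5),.05,s).round(4),"cross",atz(d,(502/1.5,315/1.5),.05,s).round(4),"post",atz(d,(389/1.5,282/1.5),.093,s).round(4))
crop(d["color"],300,130,80,60,10,"pics/w1c.png")
E
```

```text
[331.7 167. ]
[321.5 158.7]
ring [0.596 0.09  0.05 ] cross [0.5759 0.0151 0.05  ] post [0.4976 0.0557 0.093 ]
```

View pics/w1c.png

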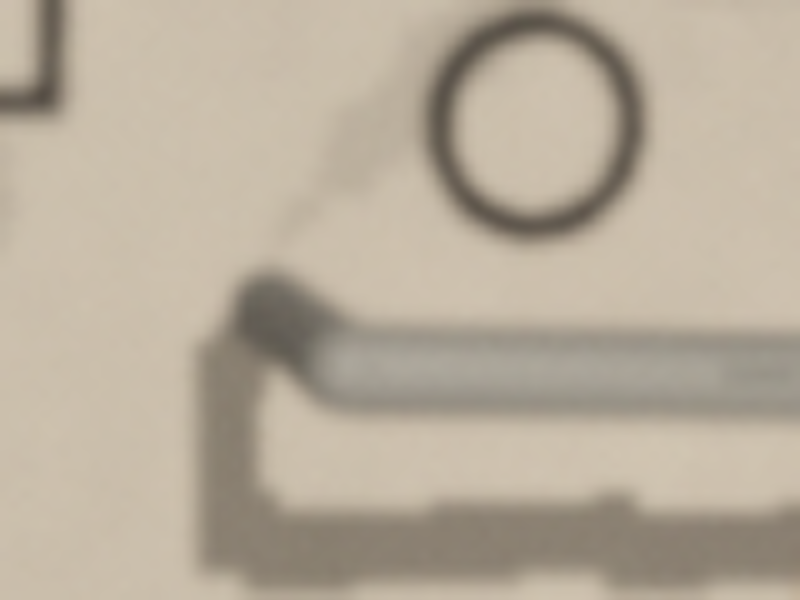

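Zoom: ring centre is at (535,123), rod end at (333,367), and the needle's lower end is near (255,303), with its shadow meeting it there.

```bash
python3 - <<'E'
from h import *
s=dict(np.load("w1.npz")); d=imaging.get_image("wrist")
f=lambda u,v:(300+(u+.5)/10-.5,130+(v+.5)/10-.5)
print("tip",atz(d,f(255,303),.054,s).round(4),atz(d,f(245,298),.054,s).round(4),"rod",atz(d,f(330,367),.098,s).round(4),"ring",atz(d,f(535,123),.05,s).round(4))
d=imaging.get_image("side"); p=proj(d,(.563,.0715,.054)); print(p)
x,y=(p-[32,24]).astype(int); print(x,y); crop(d["color"],x-8,y-6,80,60,10,"pics/sc.png")
E
```

```text
tip [0.5646 0.0706 0.054 ] [0.5636 0.0712 0.054 ] rod [0.5617 0.0726 0.098 ] ring [0.5957 0.0874 0.05  ]
[231.76881193 219.98656191]
199 195
```

View pics/sc.png

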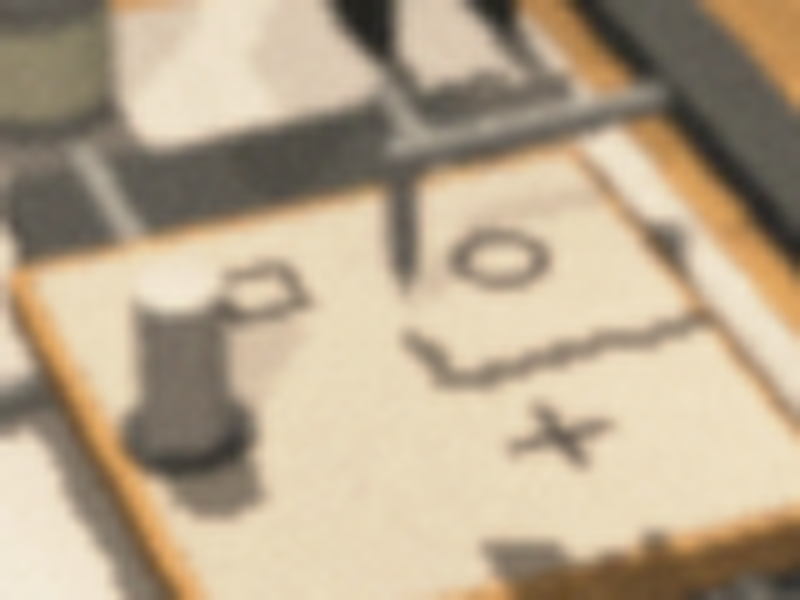

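Side zoom: tip (404,292), ring (500,260), cross (562,436), post top (180,285).

```bash
python3 - <<'E'
from h import *
d=imaging.get_image("side")
f=lambda u,v:(191+(u+.5)/10-.5,189+(v+.5)/10-.5)
for n,uv,z in [("tip",(404,292),.054),("tip2",(404,300),.054),("ring",(500,260),.05),("cross",(562,436),.05),("post",(180,288),.093)]: print(n,f(*uv),atz(d,f(*uv),z).round(4))
E
```

```text
tip (230.95, 217.75) [0.5652 0.0813 0.054 ]
tip2 (230.95, 218.55) [0.5638 0.0781 0.054 ]
ring (240.55, 214.55) [0.5948 0.0891 0.05  ]
cross (246.75, 232.15) [0.5758 0.015  0.05  ]
post (208.55, 217.35) [0.4973 0.052  0.093 ]
```

>>> move_arm:
  series:
    - [0,0.35,-3,0,0,0]
    - [0,0,-3.5,0,0,0]
    - [0,0,-3.5,0,0,0]
    - [0,0,-2.5,0,0,0]
    - [0,0,0,0,0,0]
  grip: 0.6

```text
clock: 3.0
position: [0.4949, 0.0616, 0.0784]
ee_rot: [-2.275, -2.163, 0.006]
force: [-1.2, 0.2, 0.4]
width: 0.625
```

>>> move_arm:
  series:
    - [0,0,0,0,0,0]
    - [0,0,0,0,0,0]
    - [0,0,0,0,0,0]
    - [0,0,0,0,0,0]
    - [0,0,0,0,0,0]
    - [0,0,0,0,0,0]
  grip: 0.1
  force: 15

```text
clock: 3.6
position: [0.4975, 0.0607, 0.0814]
ee_rot: [2.279, 2.162, 0.002]
force: [-1.1, 0.8, 7.9]
width: 0.236
```

>>> move_arm:
  series:
    - [-0.25,-0.15,0,0,0,0]
    - [-0.6,-0.3,0,0,0,0]
    - [-0.7,-0.4,0,0,0,0]
    - [-0.7,-0.4,0,0,0,0]
    - [-0.6,-0.3,0,0,0,0]
    - [-0.4,-0.1,0,0,0,0]
    - [0,0,0,0,0,0]
    - [0,0,0,0,0,0]

```text
clock: 4.4
position: [0.4644, 0.0435, 0.0814]
ee_rot: [2.28, 2.161, 0.001]
force: [-1.9, -0.5, 11.6]
width: 0.235
```

```bash
python3 - <<'E'
from h import *
s=monitor.observe(); print(s["position"],s["force"])
d=imaging.get_image("side"); e=imaging.get_image("wrist")
p=proj(d,(.563,.0725,.05)); q=proj(e,(.563,.0725,.05),s); print(p,q)
def c(img,p,s): 
    x,y=(p-[20,24]).astype(int); print(x,y); return cv2.resize(img[y:y+48,x:x+40,::-1],None,fx=s,fy=s,interpolation=cv2.INTER_CUBIC)
cv2.imwrite("pics/ring.png",np.hstack([c(d["color"],p,10),c(e["color"],q,10)]))
E
```

```text
[0.46443423 0.04352974 0.08136388] [-1.86798516 -0.53310664 11.59413661]
[231.64194492 221.14493689] [410.03896949 174.54310599]
211 197
390 150
```

View pics/ring.png

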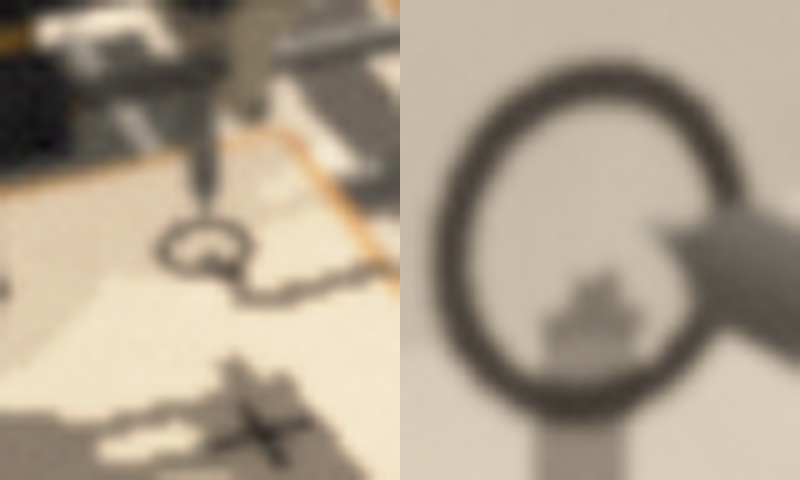

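Montage: in the wrist view (right), the needle tip is at (640,218) and the ring centre at (593,240). In the side view (left), the tip is at about (205,212) and the ring centre at (205,248).

```bash
python3 - <<'E'
from h import *
s=monitor.observe(); print(s["position"],s["force"])
d=imaging.get_image("side"); e=imaging.get_image("wrist")
g=lambda x,y,u,v:(x+(u+.5)/10-.5,y+(v+.5)/10-.5)
print("wrist tip",atz(e,g(390,150,240,218),.054,s),"ring",atz(e,g(390,150,193,240),.05,s))
for v in (205,212,220): print("side tip",atz(d,g(211,197,205,v),.054))
print("ring",atz(d,g(211,197,205,248),.05))
E
```

```text
[0.46450319 0.04355217 0.08135001] [-1.2484077  -0.28218534 12.11370243]
wrist tip [0.56334182 0.07545765 0.054     ] ring [0.56210503 0.07321843 0.05      ]
side tip [0.56668972 0.08400679 0.054     ]
side tip [0.56542827 0.08118884 0.054     ]
side tip [0.56399473 0.07798649 0.054     ]
ring [0.56135185 0.07233975 0.05      ]
```

>>> move_arm:
  series:
    - [0.1,0.25,0,0,0,0]
    - [0,0,0,0,0,0]
    - [0,0,0,0,0,0]
    - [0,0,0,0,0,0]
    - [0,0,0,0,0,0]

```text
clock: 5.1
position: [0.4657, 0.0463, 0.0814]
ee_rot: [2.279, 2.162, 0.002]
force: [-0.8, 0.0, 11.4]
width: 0.232
```

```bash
python3 - <<'E'
from h import *
s=monitor.observe(); print(s["position"],s["force"])
d=imaging.get_image("side"); e=imaging.get_image("wrist")
p=proj(d,(.563,.075,.05)); q=proj(e,(.563,.075,.05),s)
def c(img,p,s): 
    x,y=(p-[20,24]).astype(int); print(x,y); return cv2.resize(img[y:y+48,x:x+40,::-1],None,fx=s,fy=s,interpolation=cv2.INTER_CUBIC)
cv2.imwrite("pics/ring2.png",np.hstack([c(d["color"],p,10),c(e["color"],q,10)]))
E
```

```text
[0.46569564 0.0462505  0.08137329] [-0.78214534  0.03813578 11.4127023 ]
211 196
388 150
```

View pics/ring2.png

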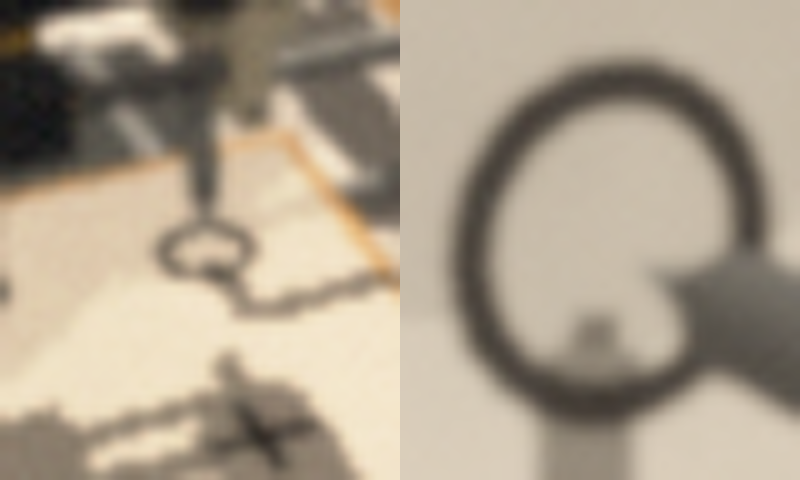

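Montage 2: in the wrist view, the tip is at (638,268) and the ring centre at (610,240).

```bash
python3 - <<'E'
from h import *
s=monitor.observe()
e=imaging.get_image("wrist")
g=lambda x,y,u,v:(x+(u+.5)/10-.5,y+(v+.5)/10-.5)
t=atz(e,g(388,150,238,268),.054,s); r=atz(e,g(388,150,210,240),.05,s); print(t,r,t-r)
n=e["color"]; cv2.imwrite("pics/x.png",n)
# ring centre by ellipse fit of dark pixels
gray=cv2.cvtColor(n,cv2.COLOR_RGB2GRAY)[153:194,390:428]
g4=cv2.resize(gray,None,fx=8,fy=8,interpolation=cv2.INTER_CUBIC)
m=(g4<110).astype(np.uint8)
cs,_=cv2.findContours(m,cv2.RETR_LIST,cv2.CHAIN_APPROX_NONE)
for c in cs:
    if len(c)>100:
        (a,b),ax,an=cv2.fitEllipse(c); print(len(c),(390+(a+.5)/8-.5,153+(b+.5)/8-.5),np.array(ax)/8)
pr=proj(e,[*r[:2],.054],s)-proj(e,r,s); print("4mm px",pr)
E
```

```text
[0.56316955 0.07499092 0.054     ] [0.56313306 0.07593732 0.05      ] [ 3.64911618e-05 -9.46399979e-04  4.00000000e-03]
1525 (409.82891273498535, 174.8222827911377) [31.01274681 35.87364578]
4mm px [2.84337908 1.3392732 ]
```

>>> move_arm:
  series:
    - [0,-0.1,0,0,0,0]
    - [0,0,0,0,0,0]
    - [0,0,0,0,0,0]
    - [0,0,0,0,0,0]
    - [0,0,0,0,0,0]
    - [0,0,0,0,0,0]
    - [0,0,0,0,0,0]
    - [0,0,0,0,0,0]

```text
clock: 6.05
position: [0.4657, 0.0454, 0.0814]
ee_rot: [2.279, 2.162, 0.002]
force: [-0.7, 1.4, 11.6]
width: 0.238
```

>>> move_arm:
  series:
    - [0,0,0,0,0,0]
    - [0,0,0,0,0,0]
    - [0,0,0,0,0,0]
    - [0,0,0,0,0,0]
    - [0,0,0,0,0,0]
    - [0,0,0,0,0,0]
    - [0,0,0,0,0,0]

```text
clock: 6.75
position: [0.4657, 0.0454, 0.0814]
ee_rot: [2.279, 2.162, 0.002]
force: [-1.0, -0.3, 11.4]
width: 0.233
```

>>> move_arm:
  series:
    - [0.15,0.5,0,0,0,0]
    - [0.3,1.2,0,0,0,0]
    - [0.4,1.5,0,0,0,0]
    - [0.4,1.5,0,0,0,0]
    - [0.4,1.5,0,0,0,0]
    - [0.2,0.9,0,0,0,0]
    - [0.1,0.3,0,0,0,0]
    - [0,0,0,0,0,0]

```text
clock: 7.55
position: [0.4854, 0.1201, 0.0814]
ee_rot: [2.278, 2.163, 0.002]
force: [-0.5, 1.2, 8.9]
width: 0.239
```

>>> move_arm:
  series:
    - [0,0,0,0,0,0]
    - [0,0,0,0,0,0]
    - [0,0,0,0,0,0]

```text
clock: 7.85
position: [0.4854, 0.1196, 0.0814]
ee_rot: [2.279, 2.162, 0.002]
force: [0.4, 0.3, 9.0]
width: 0.237
```

```bash
python3 - <<'E'
from h import *
s=monitor.observe(); print(s["position"],s["force"],s["width"])
d=imaging.get_image("side"); e=imaging.get_image("wrist")
np.savez("w2.npz",**{k:s[k] for k in("position","ee_rot")})
p=proj(d,(.563,.0745,.05)); q=proj(e,(.563,.0745,.05),s); print(p,q)
def c(img,p,s): 
    x,y=(p-[20,24]).astype(int); print(x,y); return cv2.resize(img[y:y+48,x:x+40,::-1],None,fx=s,fy=s,interpolation=cv2.INTER_CUBIC)
cv2.imwrite("pics/cross.png",np.hstack([c(d["color"],p,10),c(e["color"],q,10)]))
E
```

```text
[0.48542515 0.11958686 0.08141585] [0.37599454 0.29774932 8.9711979 ] 0.2368921171415264
[231.3053646  220.73151893] [372.24833937 278.25308571]
211 196
352 254
```

View pics/cross.png

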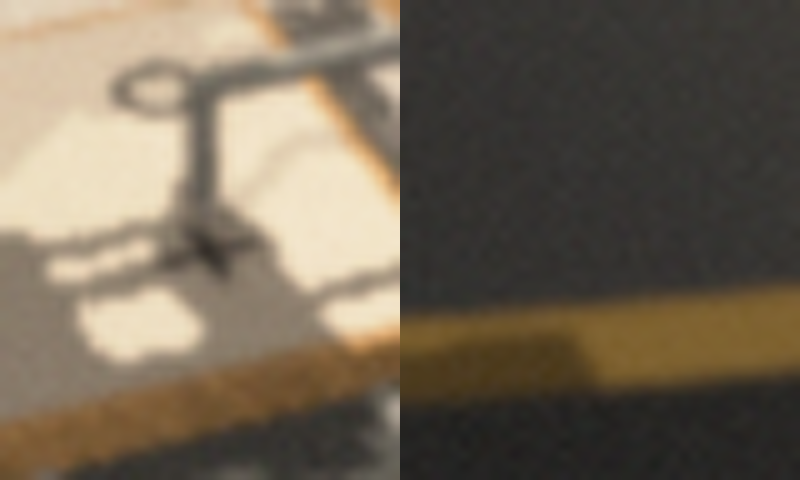

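Side view: the needle descends onto the cross, whose centre is at about (212,248). The gripper blocks the wrist view, so I'll release, rise and measure.

>>> move_arm:
  series:
    - [0,0,0,0,0,0]
    - [0,0,0,0,0,0]
    - [0,0,0,0,0,0]
    - [0,0,3,0,0,0]
    - [0,0,4,0,0,0]
    - [0,-2,4,0,0,0]
    - [0,-2,1.4,0,0,0]
    - [0,0,0,0,0,0]
  grip: 0.6

```text
clock: 8.75
position: [0.4861, 0.0769, 0.207]
ee_rot: [2.282, 2.157, 0.005]
force: [-0.7, 0.8, 0.2]
width: 0.602
```

>>> move_arm:
  series:
    - [0,0,0,0,0,0]
    - [0,0,0,0,0,0]

```text
clock: 8.95
position: [0.4843, 0.0802, 0.2038]
ee_rot: [-2.277, -2.163, 0.002]
force: [-0.7, -0.0, -0.1]
width: 0.6
```

```bash
python3 - <<'E'
from h import *
s=monitor.observe(); print(s["position"],s["force"],s["width"])
d=imaging.get_image("side"); e=imaging.get_image("wrist")
np.savez("w3.npz",**{k:s[k] for k in("position","ee_rot")})
print("side cross now guess",atz(d,(211+21.25-.5,196+24.8-.5),.05))
p=proj(d,(.563,.0745,.05)); q=proj(e,(.563,.0745,.05),s); print(p,q)
def c(img,p,s): 
    x,y=(p-[20,24]).astype(int); print(x,y); return cv2.resize(img[y:y+48,x:x+40,::-1],None,fx=s,fy=s,interpolation=cv2.INTER_CUBIC)
cv2.imwrite("pics/cross2.png",np.hstack([c(d["color"],p,10),c(e["color"],q,10)]))
E
```

```text
[0.48428974 0.08020366 0.20376634] [-0.73209227 -0.00730249 -0.10835607] 0.6003525523494797
side cross now guess [0.56473541 0.07572074 0.05      ]
[231.3053646  220.73151893] [335.94681964 182.92516319]
211 196
315 158
```

View pics/cross2.png

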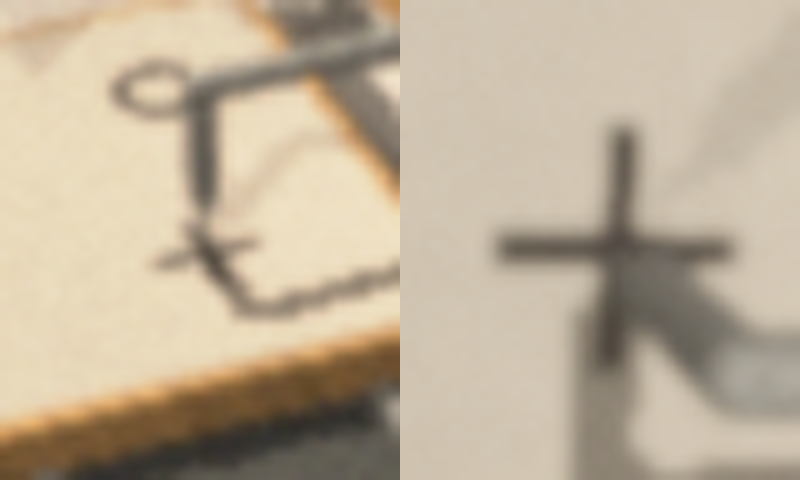

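Wrist zoom: cross centre is at (618,248), and the needle line converges on it at about (618,253). The tip is over the cross middle within about 1 mm, so I'll go to the tab now.

>>> move_arm:
  series:
    - [1.5,-2.5,2,0,0,0]
    - [2,-4,2,0,0,0]
    - [2,-4,0,0,0,0]
    - [2,-4,0,0,0,0]
    - [2,-4,0,0,0,0]
    - [1.1,-1.3,0,0,0,0]
    - [0,0,0,0,0,0]
    - [0,0,0,0,0,0]

```text
clock: 9.85
position: [0.5906, -0.1176, 0.2436]
ee_rot: [-2.278, -2.161, 0.002]
force: [-0.7, 0.7, -0.5]
width: 0.601
```

```bash
python3 - <<'E'
from h import *
s=monitor.observe(); print(s["position"],s["ee_rot"],R.from_rotvec(s["ee_rot"]).as_matrix()[:,1].round(3),s["joints"].round(2))
np.savez("w4.npz",**{k:s[k] for k in("position","ee_rot")})
e=imaging.get_image("wrist"); q=proj(e,(.59,-.118,.158),s); print(q)
x,y=(q-[50,40]).astype(int); print(x,y); crop(e["color"],x,y,100,80,7,"pics/tab.png")
for o in outline_of("wrist","tab_top")[:2]: print(o["p"],o["rect"])
E
```

```text
[ 0.5906431  -0.11758531  0.2436277 ] [-2.27750956e+00 -2.16145480e+00  1.93179634e-03] [ 0.999 -0.052 -0.002] [-0.32  0.44  0.62  1.67 -0.28  1.12  0.33]
[259.13774661 201.87197899]
209 161
0.97 [248.5, 164.0, 25.9, 52.2]
```

View pics/tab.png

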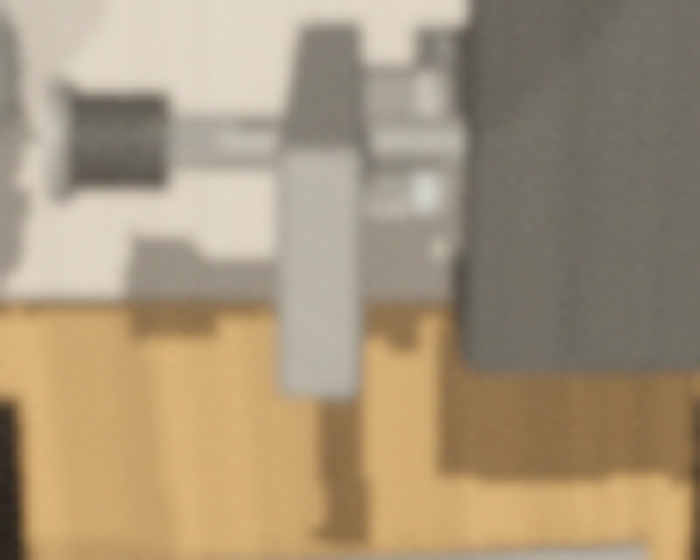

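Tab zoom: the tab's top face spans (282..357, 148..393), centred at (320,270), which is about world (0.5855, -0.1156). This fits the coupler position minus 45 mm.

>>> move_arm:
  series:
    - [-0.5,0.2,-2.5,0,0,0]
    - [0,0,-3.5,0,0,0]
    - [0,0,-2.5,0,0,0]
    - [0,0,-1.6,0,0,0]
    - [0,0,0,0,0,0]
    - [0,0,0,0,0,0]
  grip: 0.4

```text
clock: 10.55
position: [0.586, -0.1155, 0.1442]
ee_rot: [-2.277, -2.164, -0.0]
force: [-0.4, -0.5, 0.4]
width: 0.397
```

>>> move_arm:
  series:
    - [0,0,0,0,0,0]
    - [0,0,0,0,0,0]
    - [0,0,0,0,0,0]
    - [0,0,0,0,0,0]
    - [0,0,0,0,0,0]
    - [0,0,0,0,0,0]
  grip: 0
  force: 45

```text
clock: 11.15
position: [0.5862, -0.1166, 0.1441]
ee_rot: [2.279, 2.162, 0.001]
force: [-0.5, 1.2, 5.4]
width: 0.104
```

>>> move_arm:
  series:
    - [-0.3,0.02,0,0,0,0]
    - [-0.4,0.02,0,0,0,0]
    - [-0.4,0.02,0,0,0,0]
    - [-0.2,0.01,0,0,0,0]
    - [0,0,0,0,0,0]
    - [0,0,0,0,0,0]

```text
clock: 11.75
position: [0.5749, -0.1159, 0.1441]
ee_rot: [2.276, 2.16, 0.004]
force: [8.2, -0.1, -2.4]
width: 0.103
```

>>> move_arm:
  series:
    - [-0.15,0.01,0,0,0,0]
    - [0,0,0,0,0,0]
    - [0.01,0.11,0.87,-1.3,0.07,0]
    - [0.01,0.13,0.87,-1.3,0.07,0]
    - [0.01,0.15,0.87,-1.3,0.07,0]
    - [0,0,0,0,0,0]

```text
clock: 12.35
position: [0.5746, -0.1117, 0.1713]
ee_rot: [2.239, 2.127, -0.072]
force: [7.7, -2.3, -2.4]
width: 0.107
```

>>> move_arm:
  series:
    - [0.01,0.17,0.86,-1.3,0.07,0]
    - [0.01,0.19,0.86,-1.3,0.07,0]
    - [0.01,0.21,0.86,-1.3,0.07,0]
    - [0.01,0.23,0.85,-1.3,0.07,0]
    - [0.01,0.25,0.85,-1.3,0.07,0]
    - [0.02,0.27,0.84,-1.3,0.07,0]
    - [0.02,0.29,0.84,-1.3,0.07,0]
    - [0,0,0,0,0,0]

```text
clock: 13.15
position: [0.5753, -0.0954, 0.2308]
ee_rot: [2.153, 2.046, -0.242]
force: [9.2, -1.5, -2.9]
width: 0.107
```

>>> move_arm:
  series:
    - [0,0,0,0,0,0]
    - [0,0,0,0,0,0]
    - [0,0,0,0,0,0]
    - [0,0,0,0,0,0]
    - [0,0,0,0,0,0]
    - [0,0,0,0,0,0]

```text
clock: 13.75
position: [0.5748, -0.0956, 0.2299]
ee_rot: [2.156, 2.046, -0.242]
force: [9.0, -1.5, -2.7]
width: 0.108
```

```bash
python3 - <<'E'
from h import *
s=monitor.observe(); print(s["position"],s["force"],s["ft_torque"],s["width"],abs(s["dq"]).max())
d=imaging.get_image("side"); crop(d["color"],150,140,200,150,4,"pics/fin.png")
E
```

```text
[ 0.57476984 -0.09564626  0.22990426] [ 9.01149146 -1.47930852 -2.68102616] [ 0.14845631 -1.62199925  0.17688633] 0.10800132156633296 0.0010239383969682329
```

View pics/fin.png

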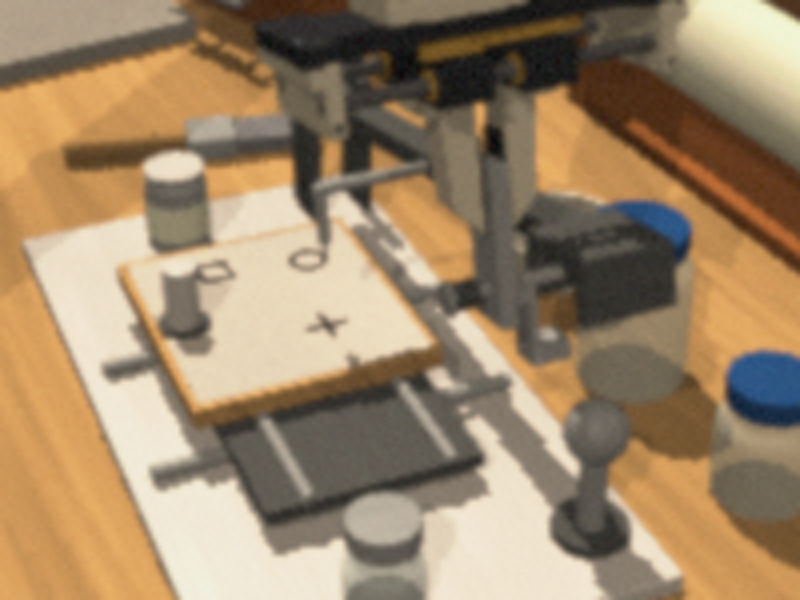

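The coupler is well clear of the ball at (597,430), held by the pinched tab, and the panel and bystanders look undisturbed.

```bash
python3 -c "
from cell import workorder; print(workorder.sign_off())"
```

```text
the job is handed in; nothing more can be done
None
```

The job is handed in, finished at about 13.8 s on the robot clock. The gripper was still holding the pointer arm up at hand-in.

- **Ring:** I slid the panel by its post, corrected once by about 3 mm after a close look, then nudged it 1 mm. The panel then rested there for about 1.4 s. The wrist view put the tip about 1 mm off the ring's middle just before that nudge, and I did not look again afterwards. The side view disagreed by several millimetres along the stand, because the needle's thin end is blurred there. I went by the wrist view.
- **Cross:** After I let go of the post, the wrist view showed the needle pointing at the cross's middle within about 1 mm. I did not re-measure the cross after lifting the arm.
- **Latch and arm:** I pulled the tab about 11–13 mm; the spring force of about 8–9 N fits that. I then swung the arm up about 13°, which raised the gripper 8.6 cm, so the coupler sits roughly 8 cm above its seat. I worked that height out from the gripper's movement rather than measuring it.
- **Last check:** The robot was still, with about 2.7 N of downward load on the gripper and the jaws closed on the tab (opening about 10 mm). The final side picture showed the coupler clear of the ball. Both jars beyond the stand, the small jar, the tin and the brush looked unmoved in that picture. The palette knife was out of view and the bowl barely visible, though I touched neither.

While I held the post, the wrist sensor read an upward force of 8–12 N, probably from the fingertips resting on the post's collar. It was well under the limits and the panel still slid freely.

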